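# Find the tool case whose lid hinge still holds

## Robot

A 6-joint arm with a two-finger parallel gripper is mounted at the origin on the work surface. World frame = base frame: x ahead of the robot, y to its left, z up, the work surface at z = 0. Lengths are in mm, angles in rad, forces in N, time in s.
With the tool pointing down it reaches from about 275 to 850 mm from the base axis. Payload 5.2 kg.
Tool frame: the origin (TCP) lies at the very end of the fingers, on their centre line; the grasp point (between the pads) lies 19 mm behind it; z points along the fingers, y is the line along which they close (so a half turn about z gives the same grasp; the last joint's range is limited). The gripper opens to 85 mm and grips with 20 to 120 N. Pads are 22 mm wide; open, the fingers measure 114 mm over their backs; the gripper's body (76 mm by 85 mm) begins 54 mm behind the grasp point. The pads swing forward as they close: fully open they stand 13 mm farther back than shut.
Start: joints at [-1.428, 0.259, 1.535, -0, 1.348, -0.203], TCP at [186.443, -517.44, 231.31] pointing down, gripper open.
Joint ranges: [-3.14, 3.14], [-0.91, 2.08], [0.19, 2.58], [-1.22, 4.36], [0.22, 2.71], [-3.12, 3.12]. Speed limits (rad/s): [2.57, 2.57, 3.14, 3.14, 3.14, 3.14].

## Interface

Orientations are given as a 3x3 rotation matrix whose columns are the frame's x, y, z axes.
In Python, from station import status, capture, ctrl gives the robot as it stands.
- The arm moves only by the tool send_rows, never from a script. Its argument "targets" is a list that holds one entry, the list of rows, each a list of 5 numbers: the opening, from -1 (shut) to 1 (fully open), then the shift along the tool's x, y, z in m, then the turn about the tool's z in degrees. In form: [[[claw, dx, dy, dz, yaw], ...]]. A call has exactly 10 rows; each row shifts and turns the commanded pose from where the row before left it, along the tool's axes as they then stand; what a row does not reach is not made up. A row lasts 1/8 s, in which the tool goes at most 62.5 mm and 10.7 degrees, less where a joint would pass 70% of its speed; a pose out of reach is approached as far as the arm can. A call with a gripper value outside its range is refused whole. The fingers move at their own pace and stop on an object; the grip force is fixed at half the most. Time passes only in rows, so rows that do not move let the fingers close, or fill a call up. It gives the time, the measured TCP pose, the force, the opening and the grip force at its end, in the units of the state.
- status.observe(): the state, without advancing time (a new reading comes with each control period).
- capture(name): name is "scene" or "top" or "wrist"; returns a dict with "img" (480x640x3 uint8, red, green, blue), "depth" (480x640 float32, mm along the optical axis (not along the pixel's ray), 0 where there is no reading), "fx", "fy", "cx", "cy" (pixels), "rvec" (rotation vector, rad) and "tvec" (3), from world to camera coordinates, as OpenCV has them. Camera axes: x right, y down, z forward; pixel columns grow to the right and rows downward; lengths in mm; the calibration is good to about 2 mm. The wrist camera is an equidistant fisheye: a pixel r from the principal point sees the ray r / f radians off the axis. A picture is of the moment at which its call begins.
- ctrl.hand_in(): hands the job in; it is judged then, once.
The state is a dict: "t": time; "joint_pos": joint angles; "joint_vel": joint speeds; "effort": joint torques, N m; "tcp_pos": TCP position; "tcp_rot": TCP orientation; "ft_force": force on the tool from outside, world axes, zero at the start; "ft_torque": the same for the moment, N m; "opening": finger opening in mm; "gripper_force": force on a finger pad.
Only numpy, scipy, OpenCV 4.12 (cv2) and the standard library are available. Lean on these libraries where they do the work, as an engineer would, in place of code of your own. Each camera call takes 0.05 s, during which the arm holds its last target. There are 200 camera calls.

## Task

One of the two wooden tool cases has a good friction hinge, the other is worn: find the good one by lifting a lid by the tab at its front to about 30 degrees, letting go completely and watching it for a second or two. When you have the lid that stays up, press straight down on the round stud on top of it with about 6 N for about two seconds to feel that it does not give way; never push on a lid or its stud with more than 12 N. Then leave that lid standing open at about 30 degrees with the other case shut, and leave everything else on the bench where it is.

Things in the scene. Friction and masses are not known exactly. Their poses are not given: they have to be found in the camera images.
- case_a: one of two identical-looking brown wooden tool cases, fixed to the bench; 160 (x) by 180 (y) by 80 mm high, a flat wooden lid on top with a brass tab at the middle of its front edge. Origin: centre of the underside; its front (the tab side) faces its -x, the hinge runs along its y on the far (+x) top edge. Either case may stand left or right, and either may be the one with the good hinge
- case_a_lid: lid of this case: panel 166 long by 180 wide by 10 mm thick, about 0.35 kg; origin on the hinge line at the middle of the panel's rear lower edge, lying along its own -x, its +z is the upper face. It has a little springy give on its hinge leaf: a raised lid that holds yields about 0.2 mm per newton of downward push on the stud
- case_a_hinge (a joint): opening angle of this case's lid in rad: 0 shut, grows as the front edge rises, at most 1.4. Opening a lid with a good hinge takes about 13 N at the tab and it stays where it is left, slipping only under a downward push of about 15 N or more on the stud; a worn one takes about 2 N and falls shut in about a second when released
- case_a_tab (a point): middle of the free part of the brass tab that sticks straight out from the middle of the lid's front edge: 18 wide (along the case's y) by 10 mm thick, jutting 50 mm from the lid; this point is 194 mm from the hinge line, 28 mm in front of the lid's edge, at mid-thickness
- case_a_foot (a point): foot of the lid's stud: point on the lid's upper face, centre line, 140 mm from the hinge line and 26 mm behind the front edge. The stud is a round flat-topped dark wooden knob 36 mm across, screwed in tight but to a different depth each time: its top stands 6 to 21 mm above this point along the lid's +z, so where a finger meets it must be felt
- case_a_axis (a point): middle of the hinge line (fixed), on the case's far top edge, 80 mm above the bench and 80 mm behind the case's centre
- case_b: the other of two identical-looking brown wooden tool cases, fixed to the bench; 160 (x) by 180 (y) by 80 mm high, a flat wooden lid on top with a brass tab at the middle of its front edge. Origin: centre of the underside; its front (the tab side) faces its -x, the hinge runs along its y on the far (+x) top edge. Either case may stand left or right, and either may be the one with the good hinge
- case_b_lid: lid of this case: panel 166 long by 180 wide by 10 mm thick, about 0.35 kg; origin on the hinge line at the middle of the panel's rear lower edge, lying along its own -x, its +z is the upper face. It has a little springy give on its hinge leaf: a raised lid that holds yields about 0.2 mm per newton of downward push on the stud
- case_b_hinge (a joint): opening angle of this case's lid in rad: 0 shut, grows as the front edge rises, at most 1.4. Opening a lid with a good hinge takes about 13 N at the tab and it stays where it is left, slipping only under a downward push of about 15 N or more on the stud; a worn one takes about 2 N and falls shut in about a second when released
- case_b_tab (a point): middle of the free part of the brass tab that sticks straight out from the middle of the lid's front edge: 18 wide (along the case's y) by 10 mm thick, jutting 50 mm from the lid; this point is 194 mm from the hinge line, 28 mm in front of the lid's edge, at mid-thickness
- case_b_foot (a point): foot of the lid's stud: point on the lid's upper face, centre line, 140 mm from the hinge line and 26 mm behind the front edge. The stud is a round flat-topped dark wooden knob 36 mm across, screwed in tight but to a different depth each time: its top stands 6 to 21 mm above this point along the lid's +z, so where a finger meets it must be felt
- case_b_axis (a point): middle of the hinge line (fixed), on the case's far top edge, 80 mm above the bench and 80 mm behind the case's centre
- tin: bystander: open steel tin, 52 mm across, 50 mm high; origin centre of underside
- awl: bystander: slim hand tool with a dark handle, 150 mm long, lying
- hammer: bystander: hammer 240 mm long, lying
- dye_jar: bystander: amber glass jar, 56 mm across, 75 mm high; origin centre of underside
- spool: bystander: empty wooden spool, 40 mm across, 45 mm high, standing; origin centre of underside
- slicker: bystander: dark wooden block 100 by 30 by 22 mm, lying

How it is judged:
By the outcome, as a careful person would: the job done as asked, in the order asked, and still so for the second after the job is handed in, with the robot touching nothing.
It also fails if it takes over 70 s, if anything falls off the work surface, if the arm or the gripper's body presses on something with over 40 N, if the wrist force passes 120 N, or if a joint passes its speed limit or range.

## Working session

There is one attempt and no reset: what is moved stays moved. The work goes in short steps, Python scripts to look and compute and a tool call to move; the robot and the scene stay as the last step left them, time stands still between calls to the robot, and variables do not carry over. Pictures are saved under pics/ and viewed, at most 10 in all, crops included, and the job is handed in when it is done.

Besides the shell and the picture viewer there is one more tool, called after ">>>" in YAML: its name, and indented under it one key for each argument. send_rows: Moves the arm, as the interface text tells. Its arguments: {"type":"object","properties":{"targets":{"type":"array"}},"required":["targets"]}

```bash
mkdir -p pics; ls; python3 - <<'E'
from station import status, capture, ctrl
import cv2,numpy as np
s=status.observe();print({k:np.round(v,3).tolist() for k,v in s.items()})
for n in("scene","top"):
    c=capture(n);cv2.imwrite(f"pics/{n}0.png",c["img"][:,:,::-1]);np.savez(f"{n}0.npz",**c);print(n,c["fx"],c["cx"],c["cy"],c["rvec"],c["tvec"])
E
```

```text
pics
{'t': 0.0, 'joint_pos': [-1.428, 0.259, 1.536, -0.0, 1.348, -0.203], 'joint_vel': [0.001, 0.0, -0.001, -0.0, 0.002, -0.001], 'effort': [0.0, -44.603, -29.057, -0.0, 0.012, 0.0], 'tcp_pos': [186.353, -516.91, 230.48], 'tcp_rot': [[0.941, 0.339, -0.0], [0.339, -0.941, 0.002], [0.0, -0.002, -1.0]], 'ft_force': [-0.263, 0.275, -0.437], 'ft_torque': [0.035, -0.018, -0.001], 'gripper_force': 0.0, 'opening': 85.407}
scene 489.1125461448808 322.4234808720891 235.9118405383211 [ 1.80743425  1.79261153 -0.698968  ] [   8.33433833 -394.68517333 1547.64491366]
top 598.301398885437 313.70852242071567 245.42261343483813 [ 2.19381727 -2.12944244  0.1463899 ] [ -41.25558904  571.63769291 1415.95641907]
```

View pics/top0.png

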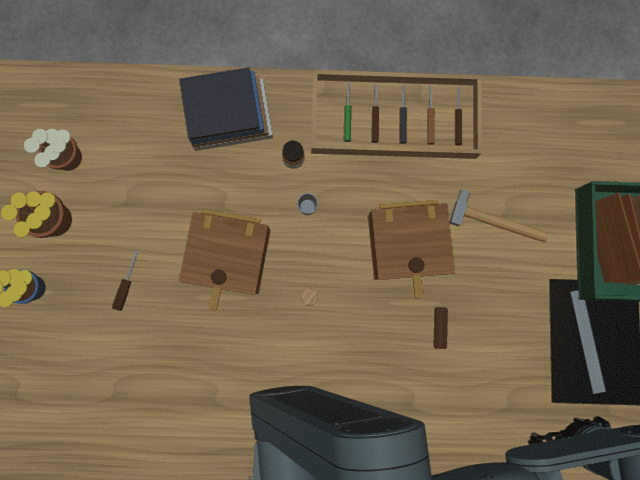

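View pics/scene0.png

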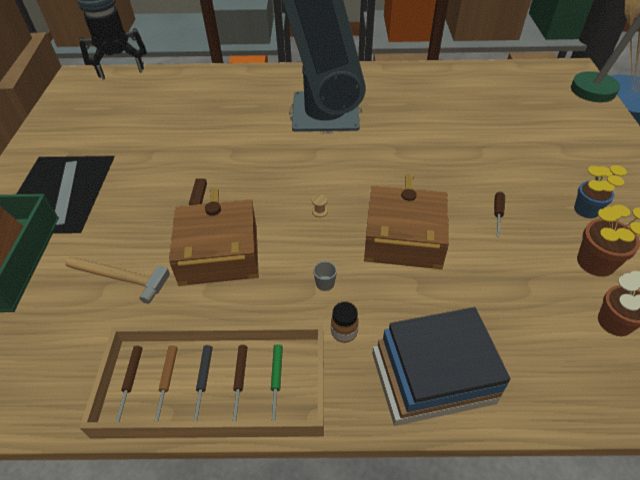

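The top view shows two cases: the left one with its tab near (215,300) and stud near (218,277), the right one with its tab near (418,290) and stud near (416,265). The spool is at (309,297) and the slicker at (441,328). The scene view confirms that both lids are shut.

```bash
cat > h.py <<'E'
import cv2,numpy as np
def cloud(c):
    R=cv2.Rodrigues(np.array(c["rvec"],float))[0];t=np.array(c["tvec"],float).ravel()
    v,u=np.mgrid[:480,:640];d=c["depth"].astype(float)
    P=np.stack([(u-c["cx"])/c["fx"]*d,(v-c["cy"])/c["fy"]*d,d],-1)
    W=(P-t)@R; W[d==0]=np.nan
    return W
E
python3 - <<'E'
import numpy as np,cv2
from h import cloud
c=dict(np.load("top0.npz"));W=cloud(c);img=c["img"]
hsv=cv2.cvtColor(img,cv2.COLOR_RGB2HSV)
for name,(u0,u1,v0,v1),st,tb in(("L",(170,280,195,320),(218,277),(215,299)),("R",(360,465,195,310),(416,265),(418,289))):
    sub=np.zeros((480,640),bool);sub[v0:v1,u0:u1]=1
    m=sub&(W[...,2]>75)&(W[...,2]<115)
    P=W[m];n,l,s,cent=cv2.connectedComponentsWithStats(m.astype(np.uint8))
    lid=cv2.morphologyEx(m.astype(np.uint8),cv2.MORPH_OPEN,np.ones((15,15)))>0
    r=cv2.minAreaRect(W[lid][:,:2].astype(np.float32));print(name,r,"lid z",np.percentile(W[lid][:,2],[5,50,95]),cv2.boxPoints(r).round(1).tolist())
    tab=m&~lid; tab[:st[1]+14]=0
    tp=W[tab];print("tab n",len(tp),tp.mean(0),tp.min(0),tp.max(0))
    dark=(hsv[...,2]<75)&m; k=np.zeros_like(m);k[st[1]-12:st[1]+13,st[0]-12:st[0]+13]=1;dark&=k
    dp=W[dark];print("stud n",dark.sum(),dp.mean(0),np.median(dp,0),np.percentile(dp[:,2],[5,50,95]),img[st[1],st[0]],W[st[1],st[0]])
print("bench z",np.nanmedian(W[330:360,200:260,2]))
for n,(u,v) in dict(spool=(309,297),slk=(441,328),awl=(122,295),tin=(307,204),jar=(293,150)).items():print(n,W[v,u].round())
E
```

```text
L ((542.8348388671875, 182.59420776367188), (187.62820434570312, 158.29229736328125), 3.4495749473571777) lid z [85.65067454 90.7470449  96.26354148] [[444.3999938964844, 256.0], [454.0, 97.9000015258789], [641.2000122070312, 109.19999694824219], [631.7000122070312, 267.20001220703125]]
tab n 170 [434.03491134 194.24078362  89.46764454] [411.31475171 108.48963081  80.47587366] [455.43333911 213.33822539  99.04038948]
stud n 171 [485.73581112 193.91284111  97.22447269] [485.09024623 194.34730261  97.03631967] [ 92.86116626  97.03631967 102.01101951] [70 53 39] [485.10170504 195.01490305  94.26608689]
R ((583.4105224609375, -252.95730590820312), (166.46470642089844, 176.40834045410156), 6.193107604980469) lid z [85.96346917 90.93671884 97.89064417] [[491.1000061035156, -174.1999969482422], [510.20001220703125, -349.6000061035156], [675.7000122070312, -331.70001220703125], [656.5999755859375, -156.3000030517578]]
tab n 164 [ 474.49758416 -262.91811412   90.42276587] [ 452.86894661 -278.87566481   81.19135141] [ 494.94335201 -174.8684602    98.41539335]
stud n 183 [ 526.19339171 -260.44879684  103.15143396] [ 526.04560692 -260.43025471  103.49759468] [ 97.81538737 103.49759468 108.09004183] [66 45 33] [ 526.10836987 -261.51088794  100.52189763]
bench z 0.23522811777062363
spool [447. -16.  49.]
slk [ 383. -338.   21.]
awl [439. 434.  25.]
tin [680.  -5.   4.]
jar [799.  33.  69.]
```

```bash
python3 - <<'E'
import numpy as np,cv2
from h import cloud
c=dict(np.load("top0.npz"));W=cloud(c);img=c["img"]
R=cv2.Rodrigues(c["rvec"])[0];t=c["tvec"].ravel()
def onz(uv,z):
    uv=np.atleast_2d(uv);d=np.c_[(uv[:,0]-c["cx"])/c["fx"],(uv[:,1]-c["cy"])/c["fy"],np.ones(len(uv))]@R
    o=-R.T@t;return o+d*((z-o[2])/d[:,2])[:,None]
for name,(u0,u1,v0,v1),st in(("L",(170,280,205,320),(218,277)),("R",(360,465,195,310),(416,265))):
    sub=np.zeros((480,640),bool);sub[v0:v1,u0:u1]=1
    m=(sub&(cv2.medianBlur(np.nan_to_num(W[...,2]).astype(np.float32),5)>78)).astype(np.uint8)
    lid=cv2.morphologyEx(m,cv2.MORPH_OPEN,cv2.getStructuringElement(cv2.MORPH_ELLIPSE,(13,13)))
    ys,xs=np.nonzero(lid);r=cv2.minAreaRect(onz(np.c_[xs,ys],90)[:,:2].astype(np.float32))
    b=cv2.boxPoints(r);print(name,r,b.round().tolist())
    tab=m&~lid;tab[:st[1]+12]=0
    n,l,s,ce=cv2.connectedComponentsWithStats(tab);i=1+s[1:,4].argmax();ys,xs=np.nonzero(l==i)
    tr=cv2.minAreaRect(onz(np.c_[xs,ys],90)[:,:2].astype(np.float32));print(" tab",s[i],tr)
    ys,xs=np.nonzero(lid);th=[]
E
```

```text
L ((543.990478515625, 186.03924560546875), (180.68359375, 183.0771484375), 81.70710754394531) [[440.0, 110.0], [622.0, 83.0], [648.0, 262.0], [466.0, 289.0]]
 tab [209 289  11  21 153] ((433.4423828125, 202.01419067382812), (18.5506534576416, 45.536720275878906), 82.22203063964844)
R ((584.2161865234375, -253.99154663085938), (185.1486358642578, 181.29368591308594), 6.713830471038818) [[482.0, -175.0], [503.0, -355.0], [687.0, -333.0], [666.0, -153.0]]
 tab [413 279  10  19 143] ((473.16632080078125, -267.1313781738281), (41.460514068603516, 18.797611236572266), 6.8469319343566895)
```

```bash
cat >> h.py <<'E'
def go(p,yaw):
    """total tool-frame shift (mm) after turning first, to world p with tool x at yaw deg"""
    from station import status
    s=status.observe();R=np.array(s["tcp_rot"]);q=np.array(s["tcp_pos"])
    cur=np.degrees(np.arctan2(R[1,0],R[0,0]));a=np.radians(yaw)
    X=np.array([[np.cos(a),np.sin(a),0],[np.sin(a),-np.cos(a),0],[0,0,-1]])
    print("t",s["t"],"turn",round(cur-yaw,2),"shift mm",(X@(np.array(p)-q)).round(1),"F",np.round(s["ft_force"],1),"tcp",q.round(1),"op",s["opening"])
E
python3 -c "
from h import go;go((474.5,-267,130),6.7)"
```

```text
t 0.1 turn 13.11 shift mm [ 315.3 -214.6  100.6] F [0.6 0.  0.1] tcp [ 186.4 -517.   230.6] op 85.4707617840424
```

>>> send_rows:
  targets:
    - [[1,0,0,0,6.5],[1,0,0,0,6.6],[1,0.045,-0.0306,0.01,0],[1,0.045,-0.0306,0.01,0],[1,0.045,-0.0306,0.015,0],[1,0.045,-0.0306,0.015,0],[1,0.045,-0.0306,0.015,0],[1,0.045,-0.0306,0.018,0],[1,0.0453,-0.031,0.018,0],[1,0,0,0,0]]

```text
t: 1.35
tcp_pos: [475.6, -263.7, 128.3]
tcp_rot: [[0.993, 0.122, -0.002], [0.122, -0.993, 0.003], [-0.002, -0.004, -1.0]]
ft_force: [-0.4, -0.1, -1.1]
opening: 85.4
gripper_force: 0.0
```

```bash
python3 - <<'E'
from h import *
go((474.5,-267,65),6.7)
from station import capture
c=capture("wrist");cv2.imwrite("pics/w1.png",c["img"][:,:,::-1])
E
```

```text
t 1.35 turn 0.31 shift mm [-1.5  3.2 63.3] F [-0.4 -0.1 -1.1] tcp [ 475.6 -263.7  128.3] op 85.352070009055
```

View pics/w1.png

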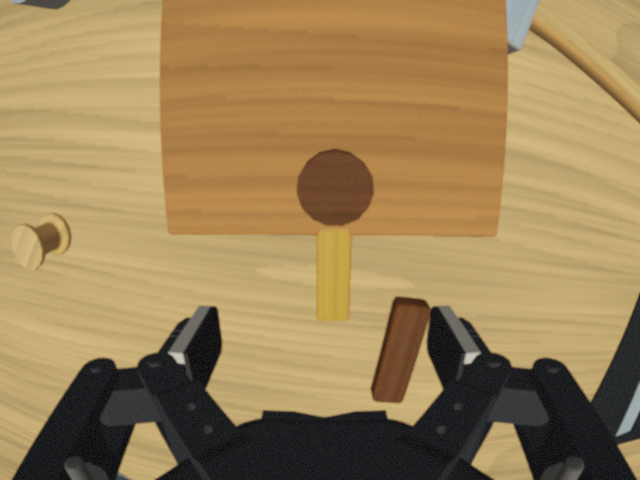

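The wrist view shows the tab (column 333, rows 228–320) between the open fingers, a few mm right of their centre line. That matches the computed 3 mm correction, so I'll descend and grip.

>>> send_rows:
  targets:
    - [[1,-0.0015,0.0032,0.005,0],[1,0,0,0.02,0],[1,0,0,0.02,0],[1,0,0,0.018,0.3],[1,0,0,0,0],[-1,0,0,0,0],[-1,0,0,0,0],[-1,0,0,0,0],[-1,0,0,0,0],[-1,0,0,0,0]]

```text
t: 2.65
tcp_pos: [473.4, -270.2, 67.4]
tcp_rot: [[0.994, 0.112, -0.0], [0.112, -0.994, 0.001], [0.0, -0.001, -1.0]]
ft_force: [1.2, 3.1, 2.1]
opening: 16.9
gripper_force: 59.0
```

>>> send_rows:
  targets:
    - [[-1,0.0005,0,-0.0102,0],[-1,0.0011,0,-0.0101,0],[-1,0.0016,0,-0.01,0],[-1,0.0021,0,-0.0099,0],[-1,0.0026,0,-0.0098,0],[-1,0.0031,0,-0.0097,0],[-1,0.0037,0,-0.0095,0],[-1,0.0041,0,-0.0093,0],[-1,0.0046,0,-0.009,0],[-1,0.0051,0,-0.0088,0]]

```text
t: 3.9
tcp_pos: [501.6, -267.0, 163.7]
tcp_rot: [[0.994, 0.112, -0.001], [0.112, -0.994, 0.001], [-0.001, -0.001, -1.0]]
ft_force: [4.2, 4.5, -8.4]
opening: 16.9
gripper_force: 58.8
```

>>> send_rows:
  targets:
    - [[-1,0,0,0,0],[1,0,0,0,0],[1,0,0,0,0],[1,0,0,0,0],[1,0,0,0,0],[1,0,0,0,0],[1,0,0,-0.015,0],[1,0,0,-0.025,0],[1,0,0,-0.025,0],[1,0,0,0,0]]

```text
t: 5.15
tcp_pos: [503.0, -268.6, 231.8]
tcp_rot: [[0.994, 0.112, 0.005], [0.112, -0.994, -0.004], [0.004, 0.004, -1.0]]
ft_force: [-0.6, -0.3, -0.6]
opening: 85.2
gripper_force: 0.0
```

```bash
cat >> h.py <<'E'
def see(n):
    from station import capture
    out=[]
    for k in("scene","wrist"):
        im=capture(k)["img"][:,:,::-1];out.append(cv2.resize(im,(400,300)))
    cv2.imwrite(f"pics/{n}.png",np.hstack(out))
def lid(axis,yaw):
    """lid angle from scene depth: plane fit of points over the lid's middle strip"""
    from station import capture
    W=cloud(capture("scene")).reshape(-1,3);W=W[~np.isnan(W[:,0])]
    a=np.radians(yaw);d=W-np.array(axis);s=-(d[:,:2]@[np.cos(a),np.sin(a)]);y=d[:,:2]@[-np.sin(a),np.cos(a)]
    k=(abs(y)>25)&(abs(y)<80)&(s>25)&(s<125)&(d[:,2]>0)&(d[:,2]<140)
    p=np.polyfit(s[k],d[k,2],1);r=d[k,2]-np.polyval(p,s[k]);g=abs(r)<8;p=np.polyfit(s[k][g],d[k,2][g],1)
    print("lid deg",np.degrees(np.arctan(p[0])).round(1),"n",k.sum(),g.sum(),"z0",p[1].round(1))
E
python3 - <<'E'
from h import *
a=np.radians(6.7);ax=np.array([474.5+194*np.cos(a),-267+194*np.sin(a),80]);print(ax)
go((474,-267,65),6.7);lid(ax,6.7);see("s2")
E
```

```text
[ 667.17510601 -244.365877     80.        ]
t 5.15 turn -0.28 shift mm [-28.6  -5.  166.8] F [-0.6 -0.3 -0.6] tcp [ 503.  -268.6  231.8] op 85.22578014343667
lid deg -0.4 n 1628 1628 z0 10.7
```

View pics/s2.png

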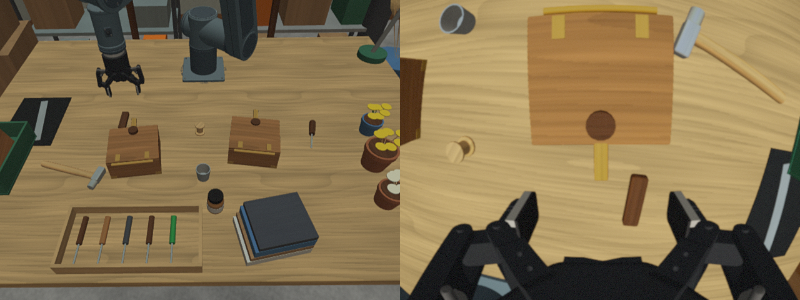

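The right lid fell shut by itself: the fitted lid angle is about 0° and the picture shows it closed, with the stud at (600,124) in the wrist half. So it is the worn one, and I move on to the left case.

```bash
python3 -c "
from h import go;go((433.4,202,130),-8.1)"
```

```text
t 5.3 turn 14.52 shift mm [-133.4 -455.1   98.1] F [-0.4  0.4  0.3] tcp [ 501.4 -267.3  228.1] op 85.34844959900714
```

>>> send_rows:
  targets:
    - [[1,0,0,0,7.3],[1,0,0,0,7.2],[1,-0.0167,-0.0569,0.008,0],[1,-0.0167,-0.0569,0.008,0],[1,-0.0167,-0.0569,0.008,0],[1,-0.0167,-0.0569,0.014,0],[1,-0.0167,-0.0569,0.014,0],[1,-0.0167,-0.0569,0.014,0],[1,-0.0167,-0.0569,0.016,0],[1,-0.0167,-0.0569,0.016,0]]

```text
t: 6.55
tcp_pos: [432.3, 203.5, 129.4]
tcp_rot: [[0.99, -0.141, -0.001], [-0.141, -0.99, -0.0], [-0.001, 0.0, -1.0]]
ft_force: [1.8, -0.2, 0.3]
opening: 85.6
gripper_force: 0.0
```

>>> send_rows:
  targets:
    - [[1,0,0,0,0],[1,0,0,0,0],[1,0,0,0,0],[1,0,0,0,0],[1,0,0,0,0],[1,0,0,0,0],[1,0,0,0,0],[1,0,0,0,0],[1,0,0,0,0],[1,0,0,0,0]]

```text
t: 7.8
tcp_pos: [433.4, 201.9, 130.6]
tcp_rot: [[0.99, -0.141, -0.0], [-0.141, -0.99, 0.0], [-0.0, -0.0, -1.0]]
ft_force: [0.1, 0.0, -0.1]
opening: 85.4
gripper_force: 0.0
```

```bash
python3 - <<'E'
from h import *
go((433.4,202,65),-8.1)
from station import capture
c=capture("wrist");cv2.imwrite("pics/w2.png",c["img"][:,:,::-1])
E
```

```text
t 7.8 turn 0.02 shift mm [-0.  -0.1 65.6] F [ 0.1  0.  -0.1] tcp [433.4 201.9 130.6] op 85.40096932190548
```

View pics/w2.png

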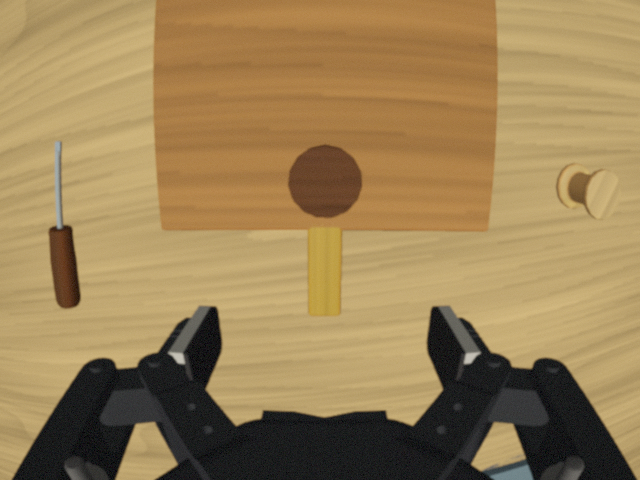

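The tab is centred between the fingers (column 325 for both). Descend and grip.

>>> send_rows:
  targets:
    - [[1,0,0,0.01,0],[1,0,0,0.02,0],[1,0,0,0.02,0],[1,0,0,0.0155,0],[1,0,0,0,0],[-1,0,0,0,0],[-1,0,0,0,0],[-1,0,0,0,0],[-1,0,0,0,0],[-1,0,0,0,0]]

```text
t: 9.1
tcp_pos: [433.7, 201.8, 65.4]
tcp_rot: [[0.99, -0.141, 0.001], [-0.141, -0.99, 0.0], [0.001, -0.0, -1.0]]
ft_force: [0.8, 0.5, 0.3]
opening: 16.9
gripper_force: 58.7
```

>>> send_rows:
  targets:
    - [[-1,0.0005,0,-0.0102,0],[-1,0.0011,0,-0.0101,0],[-1,0.0016,0,-0.01,0],[-1,0.0021,0,-0.0099,0],[-1,0.0026,0,-0.0098,0],[-1,0.0031,0,-0.0097,0],[-1,0.0037,0,-0.0095,0],[-1,0.0041,0,-0.0093,0],[-1,0.0046,0,-0.009,0],[-1,0.0051,0,-0.0088,0]]

```text
t: 10.35
tcp_pos: [460.8, 197.8, 161.6]
tcp_rot: [[0.99, -0.141, -0.002], [-0.141, -0.99, -0.0], [-0.002, 0.001, -1.0]]
ft_force: [-2.2, -0.2, -17.6]
opening: 16.4
gripper_force: 58.8
```

>>> send_rows:
  targets:
    - [[-1,0,0,0,0],[-1,0,0,0,0],[1,0,0,0,0],[1,0,0,0,0],[1,0,0,0,0],[1,0,0,0,0],[1,0,0,0,0],[1,0,0,-0.01,0],[1,0,0,-0.025,0],[1,0,0,-0.025,0]]

```text
t: 11.6
tcp_pos: [461.7, 197.8, 222.6]
tcp_rot: [[0.99, -0.141, -0.0], [-0.141, -0.99, 0.0], [-0.0, 0.0, -1.0]]
ft_force: [0.4, 0.7, 0.2]
opening: 85.5
gripper_force: 0.0
```

>>> send_rows:
  targets:
    - [[0,0,0,-0.01,0],[-1,0,0,0,0],[-1,0,0,0,0],[-1,0,0,0,0],[-1,0,0,0,0],[-1,0,0,0,0],[-1,0,0,0,0],[-1,0,0,0,0],[-1,0,0,0,0],[-1,0,0,0,0]]

```text
t: 12.85
tcp_pos: [461.7, 197.8, 231.4]
tcp_rot: [[0.99, -0.141, 0.0], [-0.141, -0.99, 0.0], [0.0, -0.0, -1.0]]
ft_force: [0.1, 0.0, -0.5]
opening: 0.5
gripper_force: 0.0
```

```bash
python3 - <<'E'
from h import *
a=np.radians(-8.1);u=np.array([np.cos(a),np.sin(a)]);ax=np.r_[np.array([433.4,202])+194*u,80];print(ax)
lid(ax,-8.1);see("s3")
th=np.radians(30)
for h in(0,6,21):
    print(h,(ax-[*(u*(140*np.cos(th)-(10+h)*np.sin(th))),-140*np.sin(th)-(10+h)*np.cos(th)]).round(1))
go((433,202,65),-8.1)
from station import capture
for k in("top","scene"):
    c=capture(k);W=cloud(c);hsv=cv2.cvtColor(c["img"],cv2.COLOR_RGB2HSV)
    d=W-ax;s=-(d[...,:2]@u);y=d[...,:2]@[-u[1],u[0]]
    m=(hsv[...,2]<85)&(s>85)&(s<135)&(abs(y)<25)&(d[...,2]>55)&(d[...,2]<120)
    print(k,m.sum(),np.median(W[m],0),"s",np.percentile(s[m],[5,50,95]),"y",np.median(y[m]),"z",np.percentile(W[m][:,2],[5,50,95]))
    # normal height above lid lower face
    n=s[m]*np.sin(-th)+d[m][:,2]*np.cos(th);print(" normal",np.percentile(n,[5,50,95]))
E
```

```text
[625.4645896 174.665161   80.       ]
lid deg 27.3 n 2398 2398 z0 9.7
0 [510.4 191.  158.7]
6 [513.4 190.6 163.9]
21 [520.8 189.6 176.8]
t 13.0 turn 0.01 shift mm [-2.900e+01 -1.000e-01  1.664e+02] F [-0.9  0.8  0.5] tcp [461.7 197.9 231.4] op 0.04022502112137661
top 156 [508.02756455 188.23214565 159.84157282] s [104.94198806 118.01191679 131.97456862] y -3.1126086578922827 z [151.47673548 159.84157282 168.24894713]
 normal [ 5.68541206 10.09860829 13.4732733 ]
scene 194 [509.46820598 190.46944683 158.30951035] s [106.29355639 117.35751146 130.57154539] y -0.5503846791774268 z [148.05438557 158.30951035 165.31259818]
 normal [ 3.42941127  8.72917422 12.23983977]
```

View pics/s3.png

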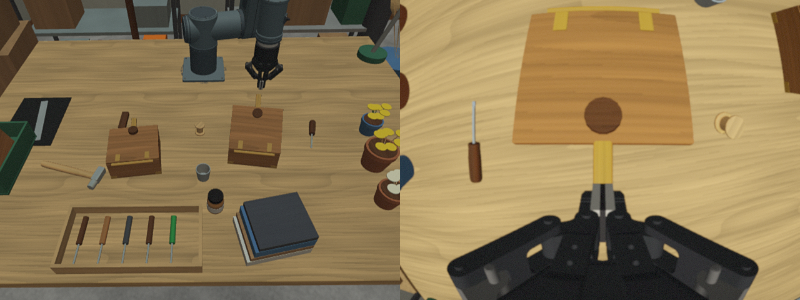

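The left lid stays up 1.3 s after release. The depth fit gives 27°, and in the scene half it stands open with the stud at (257,113), so this is the good hinge. The fingers are shut and clear, and the expected stud top is near z 160. I'll measure once more while moving above it.

```bash
python3 - <<'E'
from h import *
go((514.6,190.2,185),-8.1)
lid([625.5,174.7,80],-8.1)
import h;from station import capture
c=capture("top");W=cloud(c).reshape(-1,3);W=W[~np.isnan(W[:,0])]
u=np.array([np.cos(np.radians(-8.1)),np.sin(np.radians(-8.1))]);d=W-[625.5,174.7,80];s=-(d[:,:2]@u);y=d[:,:2]@[-u[1],u[0]]
k=(abs(y)>25)&(abs(y)<80)&(s>25)&(s<125)&(d[:,2]>0)&(d[:,2]<100);p=np.polyfit(s[k],d[k,2],1);print(np.degrees(np.arctan(p[0])),p[1],k.sum())
E
```

```text
t 13.1 turn 0.01 shift mm [53.5  0.1 46.4] F [ 0.2 -0.   0.1] tcp [461.7 197.8 231.4] op 0.0015380339495006399
lid deg 27.2 n 2410 2410 z0 10.0
27.225286721480327 11.493784097246957 1341
```

>>> send_rows:
  targets:
    - [[-1,0.0135,0,0,0],[-1,0.02,0,0.005,0],[-1,0.02,0,0.015,0],[-1,0,0,0.016,0],[-1,0,0,0.012,0],[-1,0,0,0.008,0],[-1,0,0,0.004,0],[-1,0,0,0,0],[-1,0,0,0,0],[-1,0,0,0,0]]

```text
t: 14.45
tcp_pos: [514.9, 190.4, 172.0]
tcp_rot: [[0.99, -0.141, 0.001], [-0.141, -0.99, 0.0], [0.001, -0.0, -1.0]]
ft_force: [-0.0, 0.8, -0.8]
opening: -0.2
gripper_force: 0.0
```

>>> send_rows:
  targets:
    - [[-1,0,0,0.0003,0],[-1,0,0,0.0003,0],[-1,0,0,0.0003,0],[-1,0,0,0.0003,0],[-1,0,0,0.0003,0],[-1,0,0,0.0003,0],[-1,0,0,0,0],[-1,0,0,0,0],[-1,0,0,0,0],[-1,0,0,0,0]]

```text
t: 15.7
tcp_pos: [514.7, 190.3, 169.6]
tcp_rot: [[0.99, -0.141, 0.0], [-0.141, -0.99, -0.0], [0.0, 0.0, -1.0]]
ft_force: [-0.4, 0.4, 0.5]
opening: 0.4
gripper_force: 0.0
```

>>> send_rows:
  targets:
    - [[-1,0,0,0.0003,0],[-1,0,0,0.0003,0],[-1,0,0,0.0003,0],[-1,0,0,0.0003,0],[-1,0,0,0.0002,0],[-1,0,0,0.0002,0],[-1,0,0,0,0],[-1,0,0,0,0],[-1,0,0,0,0],[-1,0,0,0,0]]

```text
t: 16.95
tcp_pos: [514.7, 190.3, 168.0]
tcp_rot: [[0.99, -0.141, 0.0], [-0.141, -0.99, -0.0], [0.0, 0.0, -1.0]]
ft_force: [-0.0, 0.1, -0.6]
opening: 0.0
gripper_force: 0.0
```

>>> send_rows:
  targets:
    - [[-1,0,0,0.0003,0],[-1,0,0,0.0003,0],[-1,0,0,0.0003,0],[-1,0,0,0.0002,0],[-1,0,0,0,0],[-1,0,0,0,0],[-1,0,0,0,0],[-1,0,0,0,0],[-1,0,0,0,0],[-1,0,0,0,0]]

```text
t: 18.2
tcp_pos: [514.7, 190.3, 166.9]
tcp_rot: [[0.99, -0.141, 0.0], [-0.141, -0.99, 0.0], [0.0, -0.0, -1.0]]
ft_force: [-0.6, -0.3, 0.0]
opening: 0.2
gripper_force: 0.0
```

>>> send_rows:
  targets:
    - [[-1,0,0,0.0003,0],[-1,0,0,0.0003,0],[-1,0,0,0.0003,0],[-1,0,0,0.0003,0],[-1,0,0,0,0],[-1,0,0,0,0],[-1,0,0,0,0],[-1,0,0,0,0],[-1,0,0,0,0],[-1,0,0,0,0]]

```text
t: 19.45
tcp_pos: [514.7, 190.3, 165.7]
tcp_rot: [[0.99, -0.141, 0.0], [-0.141, -0.99, 0.0], [0.0, -0.0, -1.0]]
ft_force: [-0.5, 0.3, -0.3]
opening: -0.0
gripper_force: 0.0
```

>>> send_rows:
  targets:
    - [[-1,0,0,0.0003,0],[-1,0,0,0.0003,0],[-1,0,0,0.0003,0],[-1,0,0,0.0003,0],[-1,0,0,0,0],[-1,0,0,0,0],[-1,0,0,0,0],[-1,0,0,0,0],[-1,0,0,0,0],[-1,0,0,0,0]]

```text
t: 20.7
tcp_pos: [514.6, 190.3, 164.5]
tcp_rot: [[0.99, -0.141, -0.0], [-0.141, -0.99, 0.0], [-0.0, -0.0, -1.0]]
ft_force: [0.5, -1.0, -0.1]
opening: 0.1
gripper_force: 0.0
```

>>> send_rows:
  targets:
    - [[-1,0,0,0.0003,0],[-1,0,0,0.0003,0],[-1,0,0,0.0003,0],[-1,0,0,0.0003,0],[-1,0,0,0,0],[-1,0,0,0,0],[-1,0,0,0,0],[-1,0,0,0,0],[-1,0,0,0,0],[-1,0,0,0,0]]

```text
t: 21.95
tcp_pos: [514.6, 190.3, 163.3]
tcp_rot: [[0.99, -0.141, -0.0], [-0.141, -0.99, 0.0], [-0.0, -0.0, -1.0]]
ft_force: [-0.1, -0.2, 0.8]
opening: -0.2
gripper_force: 0.0
```

>>> send_rows:
  targets:
    - [[-1,0,0,0.0002,0],[-1,0,0,0.0002,0],[-1,0,0,0.0002,0],[-1,0,0,0.0002,0],[-1,0,0,0.0002,0],[-1,0,0,0,0],[-1,0,0,0,0],[-1,0,0,0,0],[-1,0,0,0,0],[-1,0,0,0,0]]

```text
t: 23.2
tcp_pos: [514.7, 190.3, 162.3]
tcp_rot: [[0.99, -0.141, -0.0], [-0.141, -0.99, 0.0], [-0.0, -0.0, -1.0]]
ft_force: [0.3, 0.6, 0.1]
opening: -0.1
gripper_force: 0.0
```

>>> send_rows:
  targets:
    - [[-1,0,0,0.0003,0],[-1,0,0,0.0003,0],[-1,0,0,0.0003,0],[-1,0,0,0.0002,0],[-1,0,0,0,0],[-1,0,0,0,0],[-1,0,0,0,0],[-1,0,0,0,0],[-1,0,0,0,0],[-1,0,0,0,0]]

```text
t: 24.45
tcp_pos: [514.7, 190.3, 161.2]
tcp_rot: [[0.99, -0.141, 0.0], [-0.141, -0.99, 0.0], [0.0, -0.0, -1.0]]
ft_force: [-0.4, 0.3, 0.2]
opening: -0.1
gripper_force: 0.0
```

>>> send_rows:
  targets:
    - [[-1,0,0,0.0003,0],[-1,0,0,0.0003,0],[-1,0,0,0.0003,0],[-1,0,0,0.0003,0],[-1,0,0,0,0],[-1,0,0,0,0],[-1,0,0,0,0],[-1,0,0,0,0],[-1,0,0,0,0],[-1,0,0,0,0]]

```text
t: 25.7
tcp_pos: [514.7, 190.3, 160.0]
tcp_rot: [[0.99, -0.141, 0.0], [-0.141, -0.99, 0.0], [0.0, -0.0, -1.0]]
ft_force: [-0.0, 0.1, 1.0]
opening: 0.4
gripper_force: 0.4
```

>>> send_rows:
  targets:
    - [[-1,0,0,0.0002,0],[-1,0,0,0.0002,0],[-1,0,0,0.0002,0],[-1,0,0,0.0002,0],[-1,0,0,0,0],[-1,0,0,0,0],[-1,0,0,0,0],[-1,0,0,0,0],[-1,0,0,0,0],[-1,0,0,0,0]]

```text
t: 26.95
tcp_pos: [514.7, 190.3, 159.2]
tcp_rot: [[0.99, -0.141, 0.0], [-0.141, -0.99, 0.0], [0.0, -0.0, -1.0]]
ft_force: [-1.2, 0.3, 3.6]
opening: 0.2
gripper_force: 1.6
```

Contact: 3.6 N. I need about 0.6 mm more, then hold.

>>> send_rows:
  targets:
    - [[-1,0,0,0.0003,0],[-1,0,0,0.0003,0],[-1,0,0,0,0],[-1,0,0,0,0],[-1,0,0,0,0],[-1,0,0,0,0],[-1,0,0,0,0],[-1,0,0,0,0],[-1,0,0,0,0],[-1,0,0,0,0]]

```text
t: 28.2
tcp_pos: [514.8, 190.3, 158.8]
tcp_rot: [[0.99, -0.141, 0.0], [-0.141, -0.99, 0.0], [0.0, -0.0, -1.0]]
ft_force: [-0.6, 0.1, 4.9]
opening: 0.4
gripper_force: 2.1
```

>>> send_rows:
  targets:
    - [[-1,0,0,0.0002,0],[-1,0,0,0,0],[-1,0,0,0,0],[-1,0,0,0,0],[-1,0,0,0,0],[-1,0,0,0,0],[-1,0,0,0,0],[-1,0,0,0,0],[-1,0,0,0,0],[-1,0,0,0,0]]

```text
t: 29.45
tcp_pos: [514.8, 190.4, 158.7]
tcp_rot: [[0.99, -0.141, 0.001], [-0.141, -0.99, 0.0], [0.001, -0.0, -1.0]]
ft_force: [-0.9, -0.5, 7.3]
opening: -0.1
gripper_force: 2.3
```

>>> send_rows:
  targets:
    - [[-1,0,0,0,0],[-1,0,0,0,0],[-1,0,0,0,0],[-1,0,0,0,0],[-1,0,0,0,0],[-1,0,0,0,0],[-1,0,0,0,0],[-1,0,0,0,0],[-1,0,0,0,0],[-1,0,0,0,0]]

```text
t: 30.7
tcp_pos: [514.8, 190.3, 158.7]
tcp_rot: [[0.99, -0.141, 0.001], [-0.141, -0.99, 0.0], [0.001, -0.0, -1.0]]
ft_force: [-1.1, 0.1, 5.7]
opening: 0.2
gripper_force: 2.3
```

>>> send_rows:
  targets:
    - [[-1,0,0,-0.001,0],[-1,0,0,-0.003,0],[-1,0,0,-0.01,0],[-1,0,0,-0.03,0],[-1,-0.03,0,-0.03,0],[-1,-0.05,0,-0.02,0],[-1,-0.05,0,0,0],[-1,0,0,0,0],[-1,0,0,0,0],[-1,0,0,0,0]]

```text
t: 31.95
tcp_pos: [387.0, 208.4, 252.4]
tcp_rot: [[0.99, -0.141, 0.0], [-0.141, -0.99, -0.0], [0.0, 0.0, -1.0]]
ft_force: [-0.3, 0.8, 0.2]
opening: -0.2
gripper_force: 0.0
```

```bash
python3 - <<'E'
from h import *
lid([625.5,174.7,80],-8.1);lid([667.2,-244.4,80],6.7);go((514,190,185),-8.1);see("s4")
E
```

```text
lid deg 27.3 n 2414 2413 z0 9.8
lid deg -0.6 n 1622 1622 z0 11.0
t 32.05 turn -0.03 shift mm [128.5   0.3  67.2] F [-0.4 -0.1 -0.4] tcp [386.8 208.4 252.2] op 0.055556027924719205
```

View pics/s4.png

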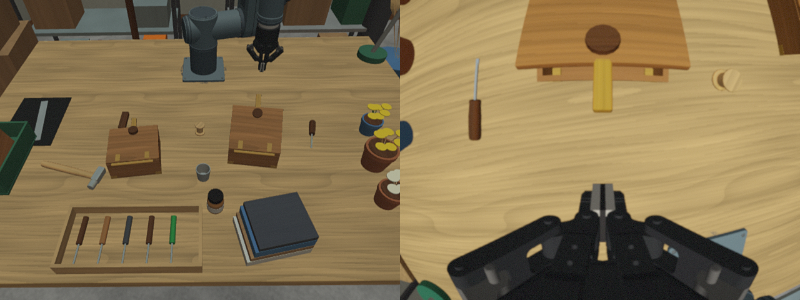

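The left lid still stands at 27° (tab at (602,85) in the wrist half) and the right case is shut at about 0°. The bystanders look unmoved and the arm touches nothing.

```bash
python3 -c "
from station import ctrl;print(ctrl.hand_in())"
```

```text
the job is handed in; nothing more can be done
None
```

The left case has the good hinge: its lid held about 6 N on the stud for about 2.5 s without giving way and now stands open at about 27°, while the worn right case is shut; the job is handed in.

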